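# Log and empty a tray of spent sample pots

## Task

Gather every spent sample pot from the bench into the scoop tray; then pick up the scanner and read the tray's tag and after it the waste tub's tag, each time holding the beam still and square on the middle of the tag from about 8 cm for a good second, and put the scanner back on its dock pad. Then hook the tray's front lip over the inside of the tub's rim next to it, tip the tray up about that rim, resting on it, until all the pots have slid into the tub, and set the tray back level on its blue mat as it stood (pots that fell aside also go into the tub). Leave the amber bottle, the reagent bottle and the beaker where they are.

Things in the scene. Friction and masses are not known exactly. Their poses are not given: they have to be found in the camera images.
- pot1_mid (a point): middle of a spent sample pot (may be absent): white square pot 34 x 34 mm, 28 mm high, with a round blue cap 30 mm across and 10 mm high on top, 38 mm in all, about 30 g. The point is on its axis 19 mm above its underside; z points out of the cap, x and y are square to its flat sides. Stands on the bench at the start.
- pot2_mid (a point): middle of a spent sample pot (may be absent): white square pot 34 x 34 mm, 28 mm high, with a round blue cap 30 mm across and 10 mm high on top, 38 mm in all, about 30 g. The point is on its axis 19 mm above its underside; z points out of the cap, x and y are square to its flat sides. Stands on the bench at the start.
- pot3_mid (a point): middle of a spent sample pot (may be absent): white square pot 34 x 34 mm, 28 mm high, with a round blue cap 30 mm across and 10 mm high on top, 38 mm in all, about 30 g. The point is on its axis 19 mm above its underside; z points out of the cap, x and y are square to its flat sides. Stands on the bench at the start.
- pot4_mid (a point): middle of a spent sample pot (may be absent): white square pot 34 x 34 mm, 28 mm high, with a round blue cap 30 mm across and 10 mm high on top, 38 mm in all, about 30 g. The point is on its axis 19 mm above its underside; z points out of the cap, x and y are square to its flat sides. Stands on the bench at the start.
- pot5_mid (a point): middle of a spent sample pot (may be absent): white square pot 34 x 34 mm, 28 mm high, with a round blue cap 30 mm across and 10 mm high on top, 38 mm in all, about 30 g. The point is on its axis 19 mm above its underside; z points out of the cap, x and y are square to its flat sides. Stands on the bench at the start.
- tray: aluminium scoop tray, x to its open front, z up, origin on its ground plane. Floor x -60 to 100, y -75 to 75 mm, underside z = 8, top z = 11 mm; 3 mm walls at back and sides up to z = 33. A 3 mm thick lip (x 97 to 100) goes down from the front edge to z = 0; a foot under the rear. 0.36 kg, balance point x about -50 mm. Stands on the blue mat. Pots slide at 25 to 37 degrees of slope; 55 empties it.
- tray_grip (a point): on the tray's black upright handle fin, 55 mm long (tray x), 16 mm thick (tray y), from tray z = 0 to 72 mm; the point is in its middle plane at tray x = -87.5 mm, z = 50 mm. Axes as the tray's. Grip across the thickness, hand upright or leaning along tray x.
- tray_lip (a point): middle of the tray's front lip where it meets the floor's underside: tray x = 98.5, z = 8 mm. To tip, the lip hangs inside the tub and the floor rests on the rim, the rim's inner edge about 14 mm behind the lip (tray x about 83 mm), so that the lip clears the wall as the tray turns.
- tray_tag (a point): centre of the face of the tray's tag: white label 44 x 30 mm with black bars on a plate behind the handle (tray x = -130 mm, z = 35 mm), sloped at 45 degrees; z of this point is the outward normal of the face (rearwards and up), y runs along the 44 mm side.
- tub: white open waste tub, fixed, 220 mm (x) x 160 mm (y) outside, 110 mm high, walls 6 mm; origin under its centre, z up. The tray is hooked on the wall at tub y = -80 to -74 mm, which is the long wall that faces the tray; tray x then points along tub +y.
- tub_tag (a point): centre of the face of the tub's tag: label like the tray's, on a 45 degree plate outside the tub's wall nearest to the robot (tub x = -124 mm, z = 85 mm); z of this point is the outward normal (to tub -x and up), y runs along the 44 mm side.
- mat: fixed blue mat, 3 mm thick, 260 x 160 mm; its origin on the bench is the place of the tray's origin and its x axis the heading of the tray.
- dock: fixed black rubber dock pad of the scanner, 150 mm (x) x 90 mm (y), 4 mm thick, with a small green light at one corner; origin on the bench under its centre.
- scanner: hand scanner, grey and orange, about 0.18 kg, standing on its flat underside on the dock pad: body 85 mm (x) x 44 mm (y) x 32 mm high, nose to +x, an upright black grip on top up to 81 mm; origin under its middle, z up. Needs no trigger.
- scanner_grip (a point): middle of the scanner's grip: a fin 52 mm long (scanner x), 22 mm thick (scanner y), from 32 to 81 mm above the scanner's underside; the point is at 57 mm. Axes as the scanner's.
- scanner_beam (a point): the scanner's red window under its nose (46 mm ahead and 14 mm above the scanner's origin); x of this point is the direction of the beam, ahead and 45 degrees down while the scanner is upright; y is the scanner's y. A tag reads at 50 to 120 mm along the beam.
- amber: amber glass bottle with black cap, 68 mm across, 130 mm high; a bystander; origin under its centre.
- reagent: clear bottle with blue cap, 60 mm across, 120 mm high; a bystander; origin under its centre.
- beaker: glass beaker, 70 mm across, 85 mm high; a bystander; origin under its centre.
Things that resemble listed ones, but are neither listed nor needed, are in the scene too. What is shaped like the part that bears pot1_mid but purple or red is not meant.

How it is judged:
By the outcome, as a careful person would: the job done as asked, in the order asked, and still so for the second after the job is handed in, with the robot touching nothing.
Of pot1, pot2, pot3, pot4, pot5 only 3 to 5 are there at a start; the rules pass over those that are not, and their reading is None.
At some moment in a run one of pot1, pot2, pot3, pot4, pot5 may be knocked a few centimetres aside while the robot is not near it.
It also fails if it takes over 210 s, if anything falls off the work surface, if the arm or the gripper's body presses on something with over 40 N, if the wrist force passes 120 N, or if a joint passes its speed limit or range.

## Robot

A 6-joint arm with a two-finger parallel gripper is mounted at the origin on the work surface. World frame = base frame: x ahead of the robot, y to its left, z up, the work surface at z = 0. Lengths are in m, angles in degrees, forces in N, time in s.
With the tool pointing down it reaches from about 0.325 to 0.875 m from the base axis. Payload 4.4 kg.
Tool frame: the origin (TCP) lies on the centre line of the jaws, within the pads' length; the fingertips stand 17 mm ahead of it and the grasp point (between the pads) lies 2 mm behind it (ctrl.tip_reach is the distance from the TCP to the fingertips, in m); z points along the fingers, y is the line along which they close (so a half turn about z gives the same grasp; the last joint's range is limited). The gripper opens to 85 mm and grips with 20 to 120 N. Pads are 22 mm wide; open, the fingers measure 114 mm over their backs; the gripper's body (76 mm by 85 mm) begins 54 mm behind the grasp point. The pads swing forward as they close: fully open they stand 13 mm farther back than shut.
Start: joints at [-72.794, 11.837, 88.321, -0, 79.842, -8.623], TCP at [0.251, -0.518, 0.248] pointing down, gripper open.
Joint ranges: [-156.59, 156.59], [-49.26, 127.26], [12.9, 141.05], [-63.56, 243.56], [4.71, 150.69], [-161.64, 161.64]. Speed limits (degrees/s): [159.86, 159.86, 180, 180, 180, 180].

## Interface

Orientations are given as [roll, pitch, yaw] about the fixed x, y, z axes, in that order (R = Rz(yaw) Ry(pitch) Rx(roll)).
In Python, from plant import ctrl gives the robot as it stands. Calls block until the motion is done:
- ctrl.reach(position, orientation): joint-space move of the TCP to a pose.
- ctrl.move_l(position, vel=0.15, rot=None, guard=None): straight line of the TCP; rot=None keeps the orientation; vel is the mean speed in m/s. With guard (N) it stops when the force on the tool has changed by that much, and returns True; else False.
- ctrl.goto_joints(angles): joint-space move.
- ctrl.command_gripper(opening): finger opening in m; the grip force is fixed at half the most; returns when the fingers have stopped.
- ctrl.sleep(seconds).
- ctrl.inverse_kinematics(position, orientation): joint angles nearest the present ones, or None.
- ctrl.state(): the state.
- ctrl.get_image(name): name is "scene" or "top"; returns the picture (400x640x3 uint8, red, green, blue); there is no depth.
- ctrl.camera_info(name): a dict with "fov_y" (degrees; the focal length in pixels is half the picture's height over the tangent of half this angle, whatever the lens; pixels are square), "cx", "cy" (the principal point, pixels), "R" (3x3) and "t" (3): a world point X has camera coordinates R X + t. Camera axes: x right, y down, z forward; pixel columns grow to the right and rows downward; lengths in m; the calibration is good to about 2 mm. A picture is of the moment at which its call begins. camera_info takes no time and is no camera call.
A pose or a line that the arm cannot do raises ctrl.Unreachable and nothing moves.
- ctrl.job_done(): hands the job in; it is judged then, once.
The state is a dict: "t": time; "joint_positions": joint angles; "dq": joint speeds; "joint_torque": joint torques, N m; "tool_pos": TCP position; "tcp_rot": TCP orientation; "force": force on the tool from outside, world axes, zero at the start; "ft_torque": the same for the moment, N m; "finger_gap": finger opening in m; "finger_force": force on a finger pad.
Only numpy, scipy, OpenCV 4.12 (cv2) and the standard library are available. Lean on these libraries where they do the work, as an engineer would, in place of code of your own. Each camera call takes 0.05 s, during which the arm holds its last target. There are 200 camera calls.

## Working session

There is one attempt and no reset: what is moved stays moved. The work goes in short steps, each a Python script; the robot and the scene stay as the last script left them, time stands still between calls to the robot, and variables do not carry over. Pictures are saved under pics/ and viewed, at most 14 in all, crops included, and the job is handed in when it is done.

```bash
ls; mkdir -p pics
python3 - <<'E'
from plant import ctrl
import cv2
for n in("scene","top"):
    im=ctrl.get_image(n); cv2.imwrite(f"pics/{n}0.png",im[:,:,::-1])
    print(n,ctrl.camera_info(n))
print(ctrl.state()["t"],ctrl.tip_reach)
E
```

```text
pics
scene {'fov_y': 52.49662624696063, 'cx': 319.24469904012284, 'cy': 201.3350227823649, 'R': array([[-0.49342546,  0.86962628, -0.01677614],
       [ 0.47422269,  0.25280487, -0.84332825],
       [-0.72913933, -0.42407526, -0.53713687]]), 't': array([ 0.32589564, -0.17984885,  1.43008351])}
top {'fov_y': 52.18878737023273, 'cx': 315.4756175101808, 'cy': 198.43184065040572, 'R': array([[-0.02304435, -0.99941818, -0.02514461],
       [-0.99825204,  0.02437207, -0.05384117],
       [ 0.05442267,  0.02385992, -0.99823288]]), 't': array([4.64379243e-04, 5.87644729e-01, 1.14706185e+00])}
0.1 0.017
```

View pics/top0.png

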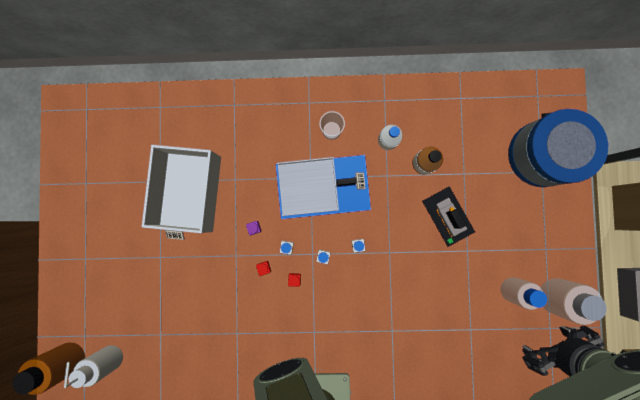

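View pics/scene0.png

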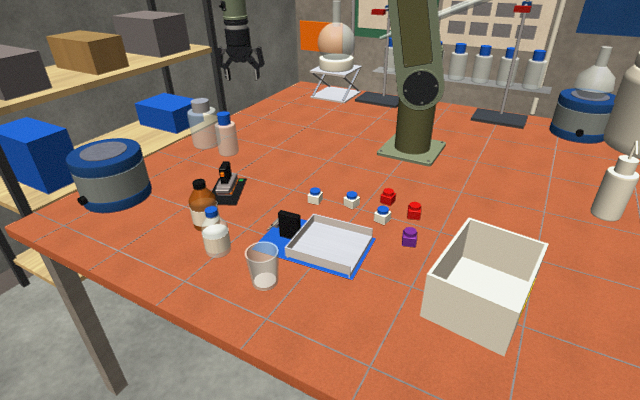

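Top view: the blue-capped white pots are at (286,248), (323,257) and (358,246). Lookalikes are red pots at (264,268) and (294,280), a purple pot at (253,228), and blue-capped bottles at (391,135) and (537,298). The tray is at (310,187) on its mat with the handle to the right. The tub is at (180,190) with its tag at (175,236). The scanner is at (450,215).

```bash
cat > h.py <<'E'
from plant import ctrl
import numpy as np, cv2
from scipy.spatial.transform import Rotation as Ro
def cam(n):
    c=ctrl.camera_info(n); f=200/np.tan(np.radians(c["fov_y"]/2)); return f,c["cx"],c["cy"],np.array(c["R"]),np.array(c["t"])
def w(n,u,v,z):
    f,cx,cy,R,t=cam(n); d=R.T@np.array([(u-cx)/f,(v-cy)/f,1]); o=-R.T@t
    return o+d*(z-o[2])/d[2]
def px(n,X):
    f,cx,cy,R,t=cam(n); p=R@np.asarray(X)+t; return f*p[:2]/p[2]+[cx,cy]
def blobs(n,lo,hi,amin=15,im=None):
    im=ctrl.get_image(n) if im is None else im
    m=cv2.inRange(cv2.cvtColor(im,cv2.COLOR_RGB2HSV),lo,hi)
    k,l,s,c=cv2.connectedComponentsWithStats(m)
    return [(*c[i].round(1),s[i][4]) for i in range(1,k) if s[i][4]>=amin],l
BLUE=((98,120,80),(120,255,255))
E
python3 - <<'E'
from h import *
for n in("scene","top"):
    im=cv2.imread(f"pics/{n}0.png")[:,:,::-1].copy()
    b,l=blobs(n,*BLUE,im=im)
    for u,v,a in b: print(n,u,v,a,w(n,u,v,.036 if a<300 else .003).round(4))
im=cv2.imread("pics/top0.png")
c=cv2.resize(im[100:300,130:395],None,fx=3,fy=3,interpolation=cv2.INTER_CUBIC);cv2.imwrite("pics/c1.png",c)
c=cv2.resize(im[170:260,340:490],None,fx=5,fy=5,interpolation=cv2.INTER_CUBIC);cv2.imwrite("pics/c2.png",c)
E
```

```text
scene 526.2 2.8 22 [-4.0598 -0.0904  0.036 ]
scene 610.4 17.4 2062 [-3.5312e+00  6.8610e-01  3.0000e-03]
scene 390.1 41.6 29 [-1.535  -0.6789  0.036 ]
scene 460.1 47.5 97 [-1.5486 -0.2039  0.036 ]
scene 484.8 49.8 103 [-1.5467 -0.0502  0.036 ]
scene 509.6 52.2 76 [-1.5424  0.0969  0.036 ]
scene 538.7 54.9 121 [-1.5407  0.2599  0.036 ]
scene 589.2 102.9 646 [-0.8233  0.5367  0.003 ]
scene 164.3 111.8 1690 [ 0.1296 -1.0903  0.003 ]
scene 223.0 117.5 152 [ 0.1294 -0.7462  0.036 ]
scene 51.8 154.5 5404 [ 0.6268 -1.1138  0.003 ]
scene 580.6 136.6 313 [-0.3924  0.5122  0.003 ]
scene 107.9 205.0 372 [ 0.7487 -0.6418  0.003 ]
scene 314.5 190.9 62 [ 0.4523 -0.1327  0.036 ]
scene 351.3 194.7 67 [ 0.4223 -0.0329  0.036 ]
scene 210.8 211.5 122 [ 0.6695 -0.3195  0.036 ]
scene 382.6 209.5 77 [0.4504 0.0705 0.036 ]
scene 301.9 222.3 35 [ 0.5983 -0.0843  0.036 ]
scene 304.7 251.7 774 [ 0.659  -0.0406  0.003 ]
top 569.0 145.4 2515 [ 0.7221 -0.7404  0.003 ]
top 394.0 131.4 85 [ 0.7696 -0.2389  0.036 ]
top 344.0 187.0 1661 [ 0.6191 -0.096   0.003 ]
top 358.5 245.6 81 [ 0.4525 -0.1303  0.036 ]
top 285.5 247.5 79 [0.4516 0.0727 0.036 ]
top 322.7 257.2 81 [ 0.4226 -0.0302  0.036 ]
top 536.5 297.5 281 [ 0.3014 -0.6101  0.036 ]
```

View pics/c1.png

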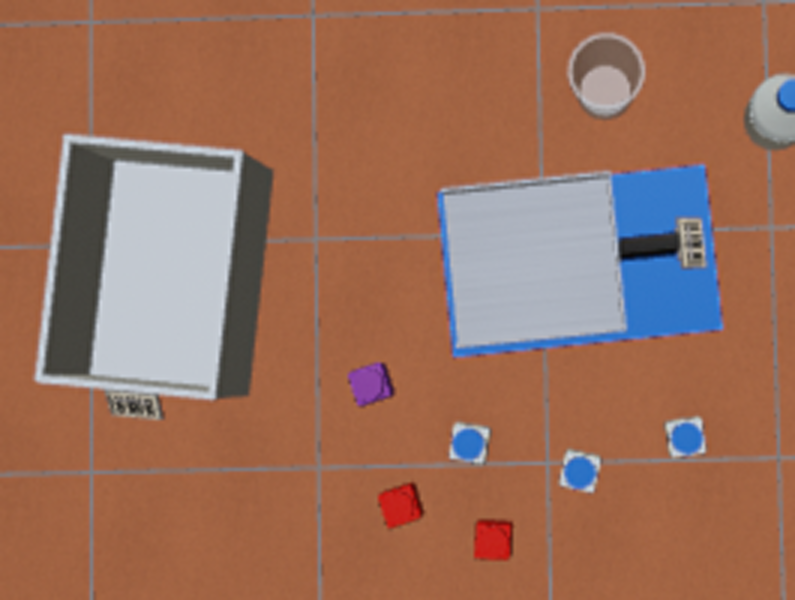

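View pics/c2.png

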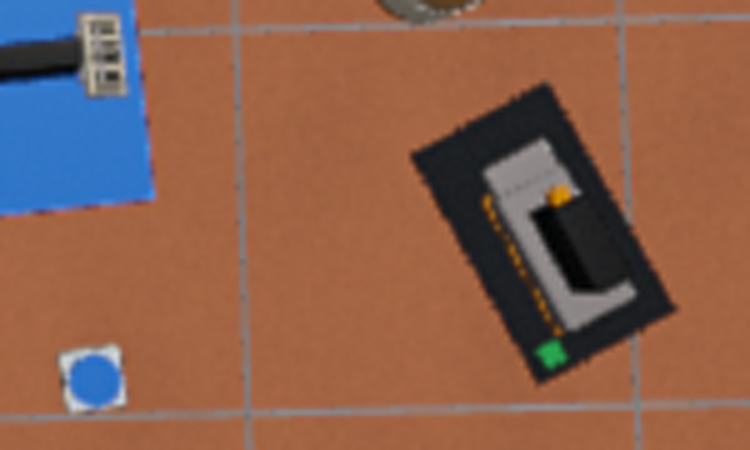

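The crop confirms three white pots with blue caps, a handle fin towards image-right, and tub rim corners that are easy to pick. Next I fit the poses and check which way the scanner's nose points.

```bash
cat > fit.py <<'E'
from h import *
from scipy.optimize import least_squares
def fit(name,P,U,x0,cams="top"):
    P=np.array(P,float)/1e3;U=np.array(U)
    def T(q): c,s=np.cos(q[2]),np.sin(q[2]); return np.c_[q[0]+c*P[:,0]-s*P[:,1],q[1]+s*P[:,0]+c*P[:,1],P[:,2]]
    f=lambda q:(np.array([px(cams,X) for X in T(q)])-U).ravel()
    r=least_squares(f,x0); print(name,r.x[:2].round(4),np.degrees(r.x[2]).round(2),"res px",r.fun.reshape(-1,2).round(1).tolist()); return r.x
E
python3 - <<'E'
from fit import *
c1=lambda L:[(u/3+130-.33,v/3+100-.33) for u,v in L]; c2=lambda L:[(u/5+340-.4,v/5+170-.4) for u,v in L]
for u,v in c1([(438,190),(705,166),(721,328),(455,356)]): print("mat",w("top",u,v,.003).round(4))
fit("tray",[(100,-75,36),(-60,-75,36),(-60,75,36),(100,75,36)],c1([(441,190),(611,172),(627,330),(457,348)]),[.62,0,1.5])
fit("fin+tag",[(-130,0,38),(-130,-22,38),(-130,22,38)],c1([(691,243),(689,219),(693,267)]),[.62,0,1.5])
fit("tub",[(110,80,110),(110,-80,110),(-110,-80,110),(-110,80,110)],c1([(65,135),(243,150),(217,399),(37,381)]),[.62,.38,0])
fit("dock",[(75,-45,4),(75,45,4),(-75,45,4),(-75,-45,4)],c2([(545,83),(410,155),(540,384),(678,310)]),[.52,-.4,.5])
for u,v in c2([(545,138),(483,172),(568,332),(636,292)]): print("body",w("top",u,v,.036).round(4))
im=cv2.imread("pics/top0.png")
for p in [(358,246),(286,248),(323,257)]:
    s=im[p[1]-12:p[1]+13,p[0]-12:p[0]+13]; h=cv2.cvtColor(s,cv2.COLOR_BGR2HSV)
    m=((h[:,:,0]>90)|(h[:,:,1]<60)).astype(np.uint8); m[cv2.cvtColor(s,cv2.COLOR_BGR2GRAY)<90]=0
    k,l,st,_=cv2.connectedComponentsWithStats(m); i=l[12,12]
    l=cv2.resize((l==i).astype(np.float32),None,fx=8,fy=8,interpolation=cv2.INTER_CUBIC)
    print("pot",cv2.minAreaRect(np.argwhere(l>.5)[:,::-1].astype(np.float32)))
im=cv2.imread("pics/scene0.png");cv2.imwrite("pics/c3.png",cv2.resize(im[150:215,190:270],None,fx=7,fy=7,interpolation=cv2.INTER_CUBIC))
E
```

```text
mat [0.6939 0.0999 0.003 ]
mat [ 0.7103 -0.1581  0.003 ]
mat [ 0.554  -0.1687  0.003 ]
mat [0.5332 0.0864 0.003 ]
tray [ 0.6227 -0.0127] 94.57 res px [[0.0, -0.2], [-0.1, -0.2], [0.2, 0.2], [-0.1, 0.1]]
fin+tag [ 0.6259 -0.0097] 93.08 res px [[-0.0, -0.0], [0.0, 0.2], [-0.0, -0.2]]
tub [0.6184 0.3511] -6.58 res px [[0.0, -0.2], [0.1, 0.0], [-0.1, -0.1], [-0.0, 0.3]]
dock [ 0.5285 -0.3899] 27.46 res px [[0.2, -0.7], [-0.3, 0.1], [-0.0, 0.6], [0.1, 0.1]]
body [ 0.5808 -0.3836  0.036 ]
body [ 0.5627 -0.3487  0.036 ]
body [ 0.4733 -0.3919  0.036 ]
body [ 0.4944 -0.43    0.036 ]
pot ((99.5, 100.0), (120.0, 199.0), 90.0)
pot ((123.5, 96.0), (112.0, 151.0), 90.0)
pot ((76.46951293945312, 101.67064666748047), (157.96353149414062, 190.68426513671875), 5.552970886230469)
```

View pics/c3.png

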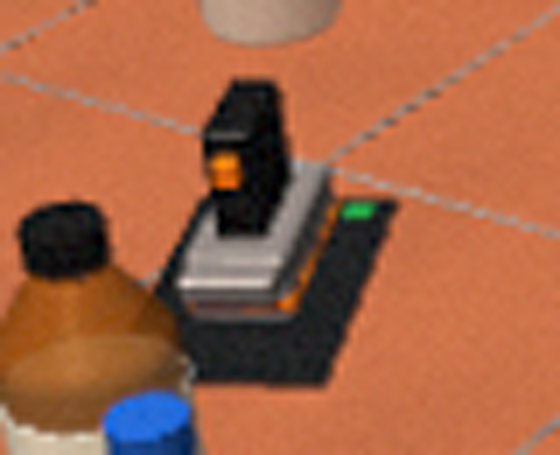

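The scanner's nose (orange trigger side) points along +x at about 27° yaw. The poses are consistent with the given sizes, so I start gathering pots.

```bash
cat >> h.py <<'E'
TRAY=np.array([.6227,-.0127]); TY=94.3
def tr(x,y,z):  # tray mm -> world m (mat 3 mm)
    c,s=np.cos(np.radians(TY)),np.sin(np.radians(TY)); x,y=x/1e3,y/1e3
    return np.array([TRAY[0]+c*x-s*y,TRAY[1]+s*x+c*y,z/1e3+.003])
def down(yaw): return [180,0,(yaw+90)%180-90]
def say(*a):
    s=ctrl.state(); print(*a,"t",round(s["t"],1),"p",np.round(s["tool_pos"],4),"gap",round(s["finger_gap"],4),"F",np.round(s["force"],1),flush=True)
def findpots():
    o=[]
    for u,v,a in blobs("top",*BLUE)[0]:
        if 40<a<130:
            p=w("top",u,v,.038)
            if .25<p[0]<.7 and -.5<p[1]<.55: o.append(p)
    return o
def pick(p,yaw,tx,ty):
    q=findpots(); q=[x for x in q if np.hypot(*(x-p)[:2])<.08]
    if q:
        b=min(q,key=lambda x:np.hypot(*(x-p)[:2])); d=np.hypot(*(b-p)[:2])
        if d>.008: print("moved?",b,p); p=b
    else: print("not seen",p)
    ctrl.reach([p[0],p[1],.11],down(yaw)); ctrl.command_gripper(.07)
    ctrl.move_l([p[0],p[1],.021],.12); ctrl.command_gripper(0); say("grip")
    if ctrl.state()["finger_gap"]<.02: raise SystemExit("miss")
    ctrl.move_l([p[0],p[1],.12],.2)
    g=tr(tx,ty,0); ctrl.reach([g[0],g[1],.13],down(TY-90))
    ctrl.move_l([g[0],g[1],.0365],.12); ctrl.command_gripper(.055); ctrl.move_l([g[0],g[1],.13],.2); say("placed")
E
python3 - <<'E'
from h import *
pick(np.array([.4524,-.1315,.038]),2,10,-42)
E
```

```text
grip t 3.4 p [ 0.4534 -0.132   0.0221] gap 0.0333 F [-0.1  0.1  5.1]
placed t 7.0 p [6.633e-01 5.000e-04 1.294e-01] gap 0.0548 F [ 0.3 -0.4  0.3]
```

```bash
sed -i 's/p\[1\],.021\]/p[1],.024]/;s/.0365\],.12/.0385],.12/' h.py
python3 - <<'E'
from h import *
pick(np.array([.4224,-.0315,.038]),-11,10,0)
pick(np.array([.451,.0716,.038]),-8,10,42)
ctrl.reach([.45,-.25,.25],down(0))
for n in("top","scene"): cv2.imwrite(f"pics/{n}1.png",ctrl.get_image(n)[:,:,::-1])
t=cv2.imread("pics/top1.png");s=cv2.imread("pics/scene1.png")
a=cv2.resize(t[130:270,230:480],(800,448),interpolation=cv2.INTER_CUBIC);cv2.imwrite("pics/c4.png",a)
E
```

```text
grip t 9.6 p [ 0.4235 -0.0318  0.025 ] gap 0.0328 F [-1.   0.3  7.2]
placed t 12.9 p [ 0.6214 -0.0026  0.1294] gap 0.0548 F [-0.3 -0.1 -0.3]
not seen [0.451  0.0716 0.038 ]
grip t 15.3 p [0.4522 0.0716 0.025 ] gap 0.0329 F [-1.1  0.8  5.8]
placed t 18.4 p [ 0.5795 -0.0058  0.1294] gap 0.0552 F [-1.2  0.6 -1.3]
```

View pics/c4.png

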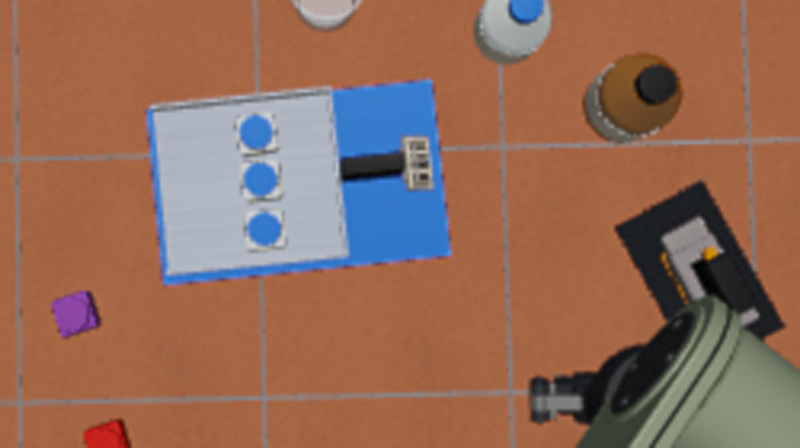

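All three pots stand in the tray. Next I locate the scanner's grip fin from the first pictures.

Run:
```python
from h import *
for u,v in [(602,293),(632,267),(560,215),(592,196),(597,243)]: print("top",w("top",u/5+339.6,v/5+169.6,.085).round(4))
for u,v in [(207,128),(250,137),(235,80),(278,83),(242,108)]: print("scene",w("scene",u/7+189.6,v/7+149.6,.085).round(4))
# body bottom/front corners in the scene crop (z .004)
for u,v,z in [(185,285,.03),(270,290,.03),(193,310,.008),(293,318,.008)]: print("front",w("scene",u/7+189.6,v/7+149.6,z).round(4))
im=cv2.imread("pics/top0.png"); c=im[195:245,425:475]; h=cv2.cvtColor(c,cv2.COLOR_BGR2HSV)
m=cv2.inRange(h,(0,0,100),(179,70,255)); k,l,s,ce=cv2.connectedComponentsWithStats(m)
i=1+np.argmax(s[1:,4]); print(s[i],[ (w("top",x+425,y+195,.036)).round(4).tolist() for x,y in cv2.boxPoints(cv2.minAreaRect(np.argwhere(l==i)[:,::-1].astype(np.float32)))])
```

```text
top [ 0.4956 -0.3955  0.085 ]
top [ 0.5089 -0.4118  0.085 ]
top [ 0.5373 -0.3751  0.085 ]
top [ 0.547  -0.3924  0.085 ]
top [ 0.522 -0.394  0.085]
scene [ 0.5398 -0.3956  0.085 ]
scene [ 0.5376 -0.3747  0.085 ]
scene [ 0.5009 -0.4144  0.085 ]
scene [ 0.4946 -0.3964  0.085 ]
scene [ 0.5194 -0.3946  0.085 ]
front [ 0.5732 -0.3886  0.03  ]
front [ 0.5599 -0.355   0.03  ]
front [ 0.5607 -0.3998  0.008 ]
front [ 0.5459 -0.3585  0.008 ]
[ 12   3  30  38 293] [[0.5625, -0.3477, 0.036], [0.5817, -0.3842, 0.036], [0.4927, -0.429, 0.036], [0.4736, -0.3926, 0.036]]
```

```bash
cat >> h.py <<'E'
TUB=np.array([.6184,.3511]); TUBY=-6.6
S0=np.array([.521,-.3943]); SY=27.0   # scanner origin on dock
def scanpose(tag,yaw,d=.08,beam=(.046,0,.014),dx=0.,tcpz=.055):
    Rz=Ro.from_euler("z",yaw,degrees=True); n=Rz.apply([-.7071,0,.7071])
    return tag+d*n-Rz.apply(beam)+Rz.apply([dx,0,tcpz])
TAGT=tr(-130,0,35)
def tb(x,y,z): return np.r_[TUB+Ro.from_euler("z",TUBY,degrees=True).apply([x/1e3,y/1e3,0])[:2],z/1e3]
TAGB=tb(-124,0,85)
E
python3 - <<'E'
from h import *
print("amber cap",w("top",435,156.6,.13),"TAGT",TAGT,"TAGB",TAGB,px("top",TAGT),px("top",TAGB),px("scene",TAGB))
pt,pb=scanpose(TAGT,TY),scanpose(TAGB,TUBY); print(pt,pb)
for k in (0,180):
    for p,y in [((*S0,.059),SY),(pt,TY),(pb,TUBY)]:
        q=ctrl.inverse_kinematics(list(p),[180,0,(y+k+180)%360-180]); print(k,None if q is None else np.round(q))
E
```

```text
amber cap [ 0.68112923 -0.32503049  0.13      ] TAGT [ 0.63244723 -0.14233407  0.038     ] TAGB [0.49522178 0.36535221 0.085     ] [361.02792043 180.80630636] [174.79661625 234.73986209] [505.05409936 236.67986709]
[ 0.64013765 -0.24461335  0.135568  ] [0.39333352 0.37714108 0.182568  ]
0 [-45.  32.  84.  -0.  63.  18.]
0 [-28.  31.  77.   0.  73. -32.]
0 [ 35.  12.  96.  -0.  72. 131.]
180 None
180 [-28.  31.  77.  -0.  73. 148.]
180 [ 35.  12.  96.   0.  72. -49.]
```

Run:
```python
from h import *
ctrl.reach([*S0,.15],[180,0,SY]); ctrl.command_gripper(.05)
ctrl.move_l([*S0,.06],.12); ctrl.command_gripper(0); say("grip")
ctrl.move_l([*S0,.2],.15); say("up")
p=scanpose(TAGT,TY,.075); 
ctrl.reach([p[0],p[1],p[2]+.11],[180,0,TY]); ctrl.move_l(p,.1); ctrl.sleep(.3); say("scan")
for n in("top","scene"): cv2.imwrite(f"pics/{n}2.png",ctrl.get_image(n)[:,:,::-1])
t=cv2.imread("pics/top2.png");s=cv2.imread("pics/scene2.png")
a=cv2.resize(t[140:240,330:460],None,fx=4,fy=4,interpolation=cv2.INTER_CUBIC);b=cv2.resize(s[170:270,200:330],None,fx=4,fy=4,interpolation=cv2.INTER_CUBIC)
cv2.imwrite("pics/c5.png",cv2.resize(np.hstack([a,b]),None,fx=.76,fy=.76))
```

```text
grip t 22.0 p [ 0.5214 -0.3946  0.0609] gap 0.0212 F [-0.3  1.2  2.3]
up t 23.1 p [ 0.5202 -0.3936  0.1984] gap 0.0216 F [-0.2  0.2 -2.7]
scan t 25.4 p [ 0.6401 -0.2412  0.1325] gap 0.0212 F [-0.2 -0.3 -1.9]
```

View pics/c5.png

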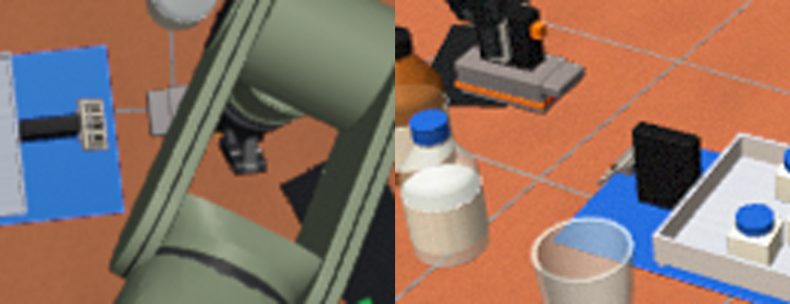

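Run:
```python
from h import *
R=Ro.from_euler("z",-TY,degrees=True); g=np.array(ctrl.state()["tool_pos"])
for u,v,z in [(149,90,.1076),(152,135,.1076)]:
    X=w("top",330+u/3.04-.4,140+v/3.04-.4,z); print("nose rel TCP, scanner axes",R.apply(X-g).round(4))
# scene: front bottom/top edges of nose
for u,v,z in [(540,110,.078),(582,70,.1)]:
    X=w("scene",200+(u-395)/3.04-.4,170+v/3.04-.4,z); print("scene",R.apply(X-g).round(4))
for u,v in [(92,100),(105,150),(79,101),(107,101)]: pass
for u,v in [(92,124)]:
    X=w("top",330+u/3.04-.4,140+v/3.04-.4,.038); print("tag",X.round(4),TAGT.round(4),R.apply(X-g).round(4))
t=cv2.imread("pics/top0.png"); h=cv2.cvtColor(t,cv2.COLOR_BGR2HSV)
for n,(x0,x1,y0,y1),z in [("T",(352,370,168,196),.038),("B",(160,190,229,243),.085)]:
    m=cv2.inRange(h[y0:y1,x0:x1],(5,0,150),(35,70,255)); 
    mm=cv2.morphologyEx(m,cv2.MORPH_CLOSE,np.ones((7,7))); k,l,s,c=cv2.connectedComponentsWithStats(mm); i=1+np.argmax(s[1:,4]); pts=np.argwhere(l==i)[:,::-1].astype(np.float32); r=cv2.minAreaRect(pts)
    print(n,s[i],r, w("top",r[0][0]+x0,r[0][1]+y0,z).round(4))
print(ctrl.state()["tcp_rot"])
```

```text
nose rel TCP, scanner axes [ 0.0568 -0.0195 -0.0247]
nose rel TCP, scanner axes [ 0.0584  0.0194 -0.0247]
scene [ 0.0325 -0.0143 -0.0543]
scene [ 0.0517  0.0228 -0.0323]
tag [ 0.6337 -0.1391  0.038 ] [ 0.6324 -0.1423  0.038 ] [ 0.1022 -0.0014 -0.0943]
T [  4   5   9  16 115] ((8.274389266967773, 12.469512939453125), (15.791709899902344, 7.067617893218994), 83.6598129272461) [ 0.6334 -0.1403  0.038 ]
B [  0   0  24  14 177] ((11.5, 6.5), (13.0, 23.0), 90.0) [0.4934 0.3743 0.085 ]
[1.79980072e+02 1.45325183e-02 9.43011991e+01]
```

Run:
```python
from h import *
tag=np.array([.633,-.1412,.038])
p=scanpose(tag,TY,.076,tcpz=.057); ctrl.move_l(p,.05); ctrl.sleep(2); say("scanT")
print("err",np.array(ctrl.state()["tool_pos"])-p)
ctrl.move_l([p[0],p[1],.28],.2)
q=scanpose(TAGB,TUBY,.08,tcpz=.057)
ctrl.reach([q[0],q[1],.28],[180,0,TUBY]); ctrl.move_l(q,.12); ctrl.sleep(.4)
for n in("top","scene"): cv2.imwrite(f"pics/{n}3.png",ctrl.get_image(n)[:,:,::-1])
ctrl.sleep(1.6); say("scanB"); print("err",np.array(ctrl.state()["tool_pos"])-q)
t=cv2.imread("pics/top3.png");s=cv2.imread("pics/scene3.png")
a=cv2.resize(t[190:290,130:260],None,fx=3,fy=3,interpolation=cv2.INTER_CUBIC);b=cv2.resize(s[170:270,430:560],None,fx=3,fy=3,interpolation=cv2.INTER_CUBIC)
cv2.imwrite("pics/c6.png",np.hstack([a,b]))
```

```text
scanT t 27.8 p [ 0.6405 -0.2406  0.1347] gap 0.0215 F [ 0.   0.6 -1.5]
err [-7.49256184e-06  1.18469492e-05 -1.08816930e-05]
scanB t 34.1 p [0.3933 0.3771 0.1845] gap 0.0211 F [ 0.1 -0.5 -2.3]
err [-4.71923723e-06 -6.47438896e-06 -1.97268595e-05]
```

View pics/c6.png

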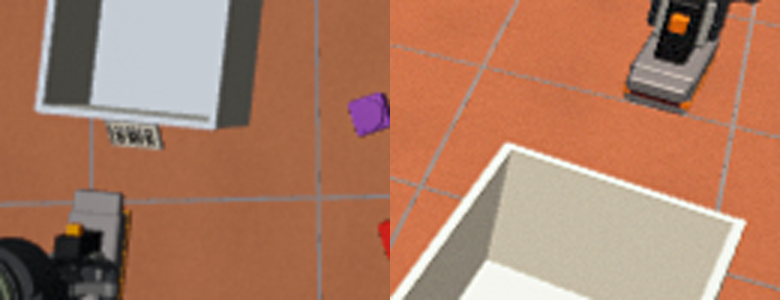

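Run:
```python
from h import *
R=Ro.from_euler("z",-TUBY,degrees=True); g=np.array(ctrl.state()["tool_pos"])
a,b=[R.apply(w("top",130+u/3-.33,190+v/3-.33,.1596)-g) for u,v in [(77,190),(123,192)]]; print(a,b)
c=R.apply(w("top",130+134/3-.33,190+136/3-.33,.085)-g); print("tag",c, "want",R.apply(TAGB-g))
assert abs((a+b)[1]/2-c[1])<.005
ctrl.move_l([*g[:2],.28],.2)
ctrl.reach([.5214,-.3946,.2],[180,0,SY]); ctrl.move_l([.5214,-.3946,.09],.15)
print(ctrl.move_l([.5214,-.3946,.0595],.03,guard=5)); say("down"); ctrl.command_gripper(.05)
ctrl.move_l([.5214,-.3946,.2],.15); ctrl.reach([.4,-.3,.3],down(0))
for n in("top","scene"): cv2.imwrite(f"pics/{n}4.png",ctrl.get_image(n)[:,:,::-1])
t=cv2.imread("pics/top4.png"); s=cv2.imread("pics/scene4.png")
cv2.imwrite("pics/c7.png",np.hstack([cv2.resize(t[140:270,250:480],None,fx=2,fy=2),cv2.resize(s[150:280,180:350],None,fx=2,fy=2)]))
```

```text
[ 0.05790268  0.01650859 -0.02494827] [ 0.059895   -0.02222071 -0.02494827]
tag [ 0.10175428  0.00117123 -0.09954827] want [ 1.02571944e-01  6.97389734e-06 -9.95482731e-02]
True
down t 39.3 p [ 0.5211 -0.3942  0.0609] gap 0.0211 F [-0.4 -0.2  4. ]
```

View pics/c7.png

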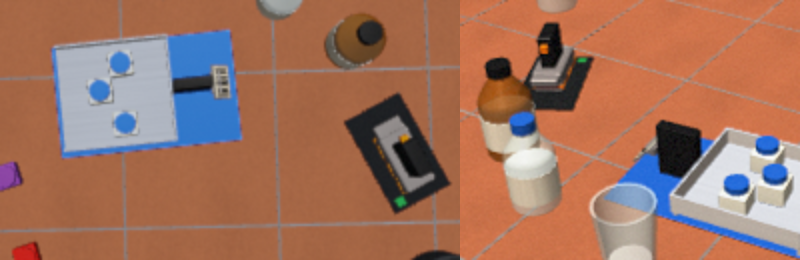

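The scanner is back on its dock. The middle pot was knocked a little but is still in the tray. Next I plan the tray tipping and check reachability.

```bash
cat >> h.py <<'E'
G=np.array([-.0875,0,.050])
AL=0.; K=0.
def eul(yaw,th,al,k): 
    R=Ro.from_euler("z",yaw,degrees=True)*Ro.from_euler("y",th-al,degrees=True)*Ro.from_euler("x",180,degrees=True)*Ro.from_euler("z",k,degrees=True)
    return R.as_euler("xyz",degrees=True)
def tcp(point_t,point_w,yaw,th):  # tray point (m) at world point
    R=Ro.from_euler("z",yaw,degrees=True)*Ro.from_euler("y",th,degrees=True)
    return np.asarray(point_w)+R.apply(G-np.asarray(point_t))
HY=TUBY+90
E
python3 - <<'E'
from h import *
import itertools
rim=tb(0,-74,110)
for al,k in itertools.product((0,20,30),(0,180)):
    L=[("grasp",tr(-87.5,0,50),TY,0),("lift",tr(-87.5,0,50)+[0,0,.15],TY,0)]+[("over",tcp((.083,0,.008),rim+[0,0,.03],HY,0),HY,0)]+[("tip%d"%t,tcp((.083,0,.008),rim,HY,t),HY,t) for t in (0,20,40,57)]
    for n,p,y,t in L:
        q=ctrl.inverse_kinematics(list(p),list(eul(y,t,al,k))); print(al,k,n,p.round(3),None if q is None else np.round(q).tolist())
E
```

```text
0 0 grasp [ 0.629 -0.1    0.053] [-17.0, 31.0, 87.0, 0.0, 62.0, -21.0]
0 0 lift [ 0.629 -0.1    0.203] [-17.0, 21.0, 82.0, 0.0, 77.0, -21.0]
0 0 over [0.59  0.108 0.182] [2.0, 18.0, 88.0, -0.0, 73.0, 9.0]
0 0 tip0 [0.59  0.108 0.152] [2.0, 20.0, 90.0, -0.0, 70.0, 9.0]
0 0 tip20 [0.593 0.133 0.208] [14.0, 23.0, 81.0, -19.0, 84.0, 24.0]
0 0 tip40 [0.598 0.175 0.252] [24.0, 32.0, 69.0, -34.0, 100.0, 31.0]
0 0 tip57 [0.603 0.22  0.276] [30.0, 42.0, 58.0, -47.0, 114.0, 31.0]
0 180 grasp [ 0.629 -0.1    0.053] [-17.0, 31.0, 87.0, -0.0, 62.0, 159.0]
0 180 lift [ 0.629 -0.1    0.203] [-17.0, 21.0, 82.0, -0.0, 77.0, 159.0]
0 180 over [0.59  0.108 0.182] None
0 180 tip0 [0.59  0.108 0.152] None
0 180 tip20 [0.593 0.133 0.208] [14.0, 23.0, 81.0, -19.0, 84.0, -156.0]
0 180 tip40 [0.598 0.175 0.252] [24.0, 32.0, 69.0, -34.0, 100.0, -149.0]
0 180 tip57 [0.603 0.22  0.276] [30.0, 42.0, 58.0, -47.0, 114.0, -149.0]
20 0 grasp [ 0.629 -0.1    0.053] [-25.0, 36.0, 82.0, 18.0, 73.0, -36.0]
20 0 lift [ 0.629 -0.1    0.203] [-25.0, 26.0, 78.0, 17.0, 87.0, -32.0]
20 0 over [0.59  0.108 0.182] [-8.0, 17.0, 
[... 897 characters left out ...]
0, 31.0, 74.0, -16.0]
30 0 tip0 [0.59  0.108 0.152] [-13.0, 20.0, 95.0, 32.0, 71.0, -18.0]
30 0 tip20 [0.593 0.133 0.208] [-0.0, 16.0, 88.0, 10.0, 75.0, 3.0]
30 0 tip40 [0.598 0.175 0.252] [13.0, 20.0, 78.0, -9.0, 85.0, 21.0]
30 0 tip57 [0.603 0.22  0.276] [23.0, 29.0, 66.0, -24.0, 98.0, 29.0]
30 180 grasp [ 0.629 -0.1    0.053] [-28.0, 39.0, 79.0, 25.0, 80.0, 139.0]
30 180 lift [ 0.629 -0.1    0.203] [-28.0, 29.0, 75.0, 25.0, 92.0, 145.0]
30 180 over [0.59  0.108 0.182] None
30 180 tip0 [0.59  0.108 0.152] None
30 180 tip20 [0.593 0.133 0.208] None
30 180 tip40 [0.598 0.175 0.252] [13.0, 20.0, 78.0, -9.0, 85.0, -159.0]
30 180 tip57 [0.603 0.22  0.276] [23.0, 29.0, 66.0, -24.0, 98.0, -151.0]
```

Run:
```python
from h import *
AL,K=20,0
e0=eul(TY,0,AL,K); g=tr(-87.5,0,50); up=Ro.from_euler("xyz",e0,degrees=True).apply([0,0,-1])
ctrl.reach(g+.11*up,e0); ctrl.command_gripper(.05); ctrl.move_l(g,.1); say("at"); ctrl.command_gripper(0); say("grip")
f0=np.array(ctrl.state()["force"]); 
ctrl.move_l(g+[0,0,.02],.05); say("lift2")
ctrl.move_l(g+[0,0,.12],.12)
rim=tb(0,-74,110); e1=eul(HY,0,AL,K)
ctrl.move_l(tcp((.083,0,.008),rim+[0,0,.035],HY,0),.1,rot=e1); ctrl.sleep(.3); say("over")
for n in("top","scene"): cv2.imwrite(f"pics/{n}5.png",ctrl.get_image(n)[:,:,::-1])
s=cv2.imread("pics/scene5.png"); t=cv2.imread("pics/top5.png")
cv2.imwrite("pics/c8.png",np.hstack([cv2.resize(t[120:270,120:320],None,fx=2,fy=2),cv2.resize(s[150:350,360:560],(400,300))]))
```

```text
at t 44.4 p [ 0.63   -0.1005  0.0539] gap 0.0499 F [-0.1  0.1  0.8]
grip t 44.8 p [ 0.63   -0.1005  0.0538] gap 0.0153 F [ 1.2 -0.6  2.9]
lift2 t 45.3 p [ 0.6292 -0.0999  0.073 ] gap 0.0155 F [ 0.1  0.3 -5. ]
over t 48.9 p [0.5904 0.1081 0.187 ] gap 0.0155 F [ 0.4 -0.7 -4.6]
```

View pics/c8.png

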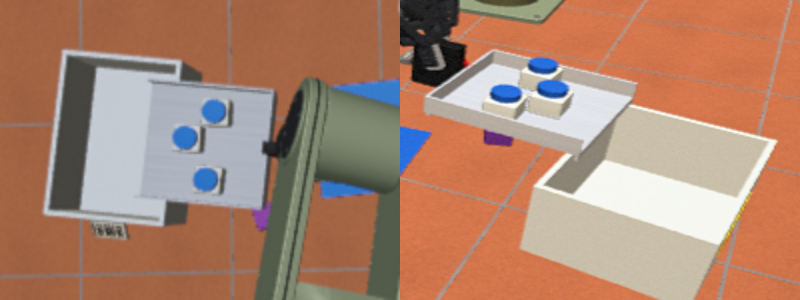

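The tray hangs level over the tub wall with the pots inside. Now I lower it to contact, then pull back to feel for the lip.

Run:
```python
from h import *
rim=tb(0,-74,110); d=Ro.from_euler("z",HY,degrees=True).apply([1,0,0])
p=tcp((.083,0,.008),rim,HY,0); print("expect",p.round(4))
print(ctrl.move_l(p-[0,0,.008],.03,guard=4)); say("contact"); z0=np.array(ctrl.state()["tool_pos"])[2]
c=np.array([p[0],p[1],z0+.002]); ctrl.move_l(c,.02); ctrl.sleep(.2); say("up2")
print(ctrl.move_l(c-.028*d,.02,guard=4)); say("pulled"); b=np.array(ctrl.state()["tool_pos"]); print("back dist",(c-b)@d)
```

```text
expect [0.5903 0.1082 0.152 ]
True
contact t 50.0 p [0.59   0.1081 0.1506] gap 0.0157 F [ 0.5 -1.6  1.4]
up2 t 50.6 p [0.5902 0.1082 0.1524] gap 0.0151 F [ 0.6 -0.2 -2.3]
True
pulled t 51.4 p [0.5878 0.0943 0.1515] gap 0.0153 F [-0.2 -0.9  0.9]
back dist 0.014145289691631988
```

Run:
```python
from h import *
AL,K=20,0
rim=tb(0,-74,110)+[0,0,-.001]
ctrl.move_l(tcp((.083,0,.008),rim+[0,0,.002],HY,0),.02); ctrl.move_l(tcp((.083,0,.008),rim,HY,0),.02); say(0)
for t in range(4,57,4):
    ctrl.move_l(tcp((.083,0,.008),rim,HY,t),.06,rot=eul(HY,t,AL,K))
    if t%8==0: say(t)
    if np.linalg.norm(ctrl.state()["force"])>25: say("force!",t); break
ctrl.sleep(1.)
say("tipped")
for n in("top","scene"): cv2.imwrite(f"pics/{n}6.png",ctrl.get_image(n)[:,:,::-1])
s=cv2.imread("pics/scene6.png"); t=cv2.imread("pics/top6.png")
cv2.imwrite("pics/c9.png",np.hstack([cv2.resize(t[120:270,120:320],None,fx=2,fy=2),cv2.resize(s[100:350,360:610],(400,300))]))
```

```text
0 t 52.5 p [0.5902 0.1084 0.1512] gap 0.0152 F [-1.3 -0.  -0.2]
8 t 53.2 p [0.5906 0.1155 0.1734] gap 0.0154 F [-0.2 -0.3 -4.7]
16 t 53.9 p [0.5919 0.1261 0.1955] gap 0.0155 F [-0.3 -0.8 -4.4]
24 t 54.7 p [0.5936 0.1396 0.2161] gap 0.0156 F [-0.4 -0.2 -4.8]
32 t 55.4 p [0.5956 0.1558 0.2344] gap 0.0154 F [ 0.2 -0.3 -5.2]
40 t 56.1 p [0.598  0.1745 0.2506] gap 0.0154 F [ 0.   0.6 -3.1]
48 t 56.8 p [0.6003 0.1952 0.2635] gap 0.0151 F [-1.2 -0.3 -3.7]
56 t 57.5 p [0.6029 0.2173 0.2734] gap 0.0154 F [-0.8  0.2 -3.7]
tipped t 58.5 p [0.6029 0.2175 0.2738] gap 0.0151 F [-0.7 -0.5 -3.7]
```

View pics/c9.png

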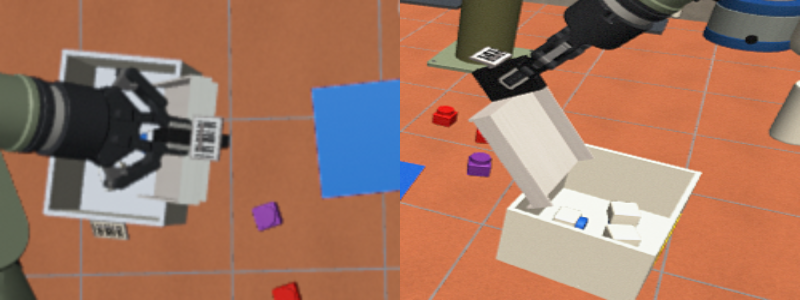

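All three pots lie in the tub. The wrist was carrying the tray's full weight, so contact with the rim was light at best. I lower it to firm contact while it is tipped, then rotate back resting on the rim.

Run:
```python
from h import *
AL,K=20,0
r0=tb(0,-74,110)+[0,0,-.001]
p=np.array(ctrl.state()["tool_pos"])
hit=ctrl.move_l(tcp((.083,0,.008),r0-[0,0,.008],HY,56),.015,guard=4); q=np.array(ctrl.state()["tool_pos"]); say("low",hit)
dz=p[2]-q[2]; print("dz",dz); ctrl.sleep(1.5); say("rest")
for t in range(52,-1,-4):
    r=r0-[0,0,dz*t/56]
    ctrl.move_l(tcp((.083,0,.008),r,HY,t),.06,rot=eul(HY,t,AL,K))
    if t%8==0: say(t)
    F=np.array(ctrl.state()["force"])
    if np.linalg.norm(F)>20: say("force",t); ctrl.move_l(tcp((.083,0,.008),r+[0,0,.001],HY,t),.03)
say("level")
```

```text
low True t 59.1 p [0.6029 0.2186 0.2656] gap 0.0153 F [ 0.9  2.  -0. ]
dz 0.00821923230851046
rest t 60.6 p [0.6022 0.2179 0.2642] gap 0.0151 F [1.6 1.7 1.3]
48 t 61.3 p [0.5998 0.195  0.2565] gap 0.0159 F [ 0.1  2.6 -1.3]
40 t 62.0 p [0.5979 0.1743 0.2451] gap 0.0152 F [-0.   0.6 -2.7]
32 t 62.7 p [0.5958 0.1559 0.2303] gap 0.0154 F [ 0.7  0.4 -3.6]
24 t 63.4 p [0.5939 0.1399 0.2132] gap 0.0154 F [-0.2 -0.2 -3.5]
16 t 64.1 p [0.5924 0.1264 0.1941] gap 0.0154 F [ 0.6 -0.4 -2.5]
8 t 64.8 p [0.5911 0.1157 0.1732] gap 0.0154 F [ 0.1 -0.4 -3.4]
0 t 65.5 p [0.5902 0.1083 0.1511] gap 0.0153 F [-0.3  0.5 -3.8]
level t 65.5 p [0.5902 0.1083 0.1511] gap 0.0153 F [-0.3  0.5 -3.8]
```

Run:
```python
from h import *
AL,K=20,0
g=tr(-87.5,0,50); p=np.array(ctrl.state()["tool_pos"])
ctrl.move_l(p+[0,0,.04],.1); e0=eul(TY,0,AL,K)
ctrl.move_l(g+[0,0,.12],.12,rot=e0); ctrl.move_l(g+[0,0,.012],.12); ctrl.sleep(.2)
print(ctrl.move_l(g-[0,0,.001],.02,guard=5)); ctrl.sleep(.3); say("down"); ctrl.command_gripper(.035); say("open")
up=Ro.from_euler("xyz",e0,degrees=True).apply([0,0,-1]); ctrl.move_l(g+.13*up,.12); ctrl.reach([.4,-.3,.3],down(0)); ctrl.sleep(.3); say("away")
for n in("top","scene"): cv2.imwrite(f"pics/{n}7.png",ctrl.get_image(n)[:,:,::-1])
t=cv2.imread("pics/top7.png");cv2.imwrite("pics/c10.png",cv2.resize(t[100:300,130:395],None,fx=3,fy=3,interpolation=cv2.INTER_CUBIC))
t0=cv2.imread("pics/top0.png");d=cv2.absdiff(t,t0).max(2); print("diff in tray region",(d[140:225,265:380]>40).sum(),"bystanders",(d[100:180,310:450]>40).sum(),"dock",(d[180:250,415:480]>40).sum())
```

```text
True
down t 70.1 p [ 0.6291 -0.0998  0.0545] gap 0.0154 F [-1.1  0.2  6.3]
open t 70.4 p [ 0.6273 -0.0992  0.0521] gap 0.0351 F [ 0.2 -1.   0.3]
away t 73.2 p [ 0.4003 -0.2998  0.2995] gap 0.0348 F [0.4 0.2 0.2]
diff in tray region 378 bystanders 121 dock 35
```

View pics/c10.png

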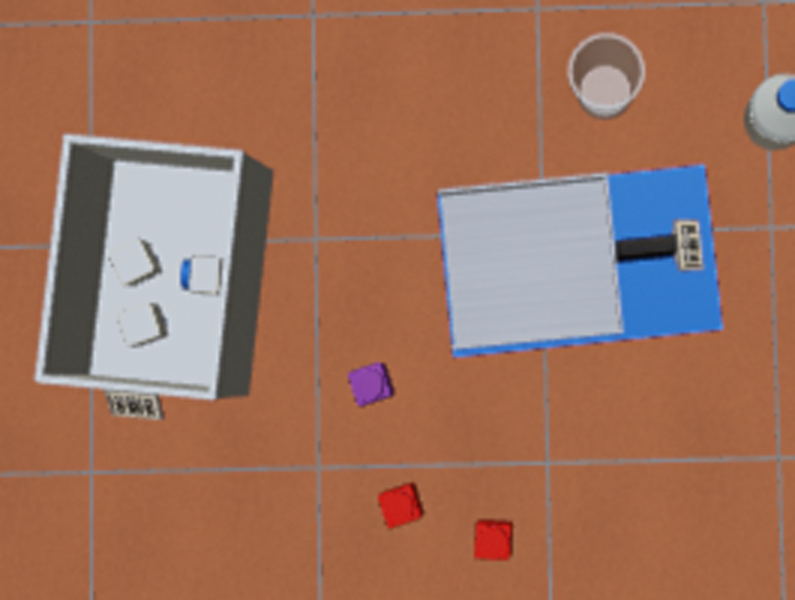

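All three pots are in the tub and the tray stands level on its mat within about 4 mm of its start. The bystanders and scanner look unmoved, so I hand in.

```bash
python3 -c "
from plant import ctrl
print(ctrl.job_done())"
```

```text
the job is handed in; nothing more can be done
None
```

I handed the job in at about 73 s: 3 pots are in the tub, the beam was held on both tags (I get no read signal), the scanner is on its dock and the tray is level on its mat within about 4 mm, but while the pots slid out the tray hung up to about 8 mm above the rim and only rested on it afterwards, at 56° and empty.

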